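# Heft two alike tins and clip the heavy one into the rack

### The arm

A 7-joint arm with a two-finger parallel gripper is mounted at the origin on the work surface. World frame = base frame: x ahead of the robot, y to its left, z up, the work surface at z = 0. Lengths are in m, angles in degrees, forces in N, time in s.
With the tool pointing down it reaches from about 0.35 to 0.9 m from the base axis. Payload 7.2 kg.
Tool frame: the origin (TCP) lies at the centre of the arm's flange, where the gripper is bolted on; the fingertips stand 182 mm ahead of it and the grasp point (between the pads) lies 163 mm ahead of it; z points along the fingers, y is the line along which they close (so a half turn about z gives the same grasp; the last joint's range is limited). The gripper opens to 88 mm and grips with 3 to 60 N. Pads are 20 mm wide; open, the fingers measure 115 mm over their backs; the gripper's body (75 mm by 178 mm) begins 61 mm behind the grasp point.
Start: joints at [63.988, 23.554, -0.728, 91.456, 0.321, 64.991, -4.71], TCP at [0.235, -0.579, 0.405] pointing down, gripper open.
Joint ranges: [-169.25, 169.25], [-16.82, 113.86], [-84.01, 82.57], [7.8, 145.47], [-59.2, 239.2], [7.22, 106.19], [-163.78, 163.78]. Speed limits (degrees/s): [136.94, 136.94, 172.46, 172.46, 180, 180, 180].

### API

Orientations are given as [roll, pitch, yaw] about the fixed x, y, z axes, in that order (R = Rz(yaw) Ry(pitch) Rx(roll)).
In Python, from cell import arm gives the robot as it stands. The module is installed in compiled form; this text tells all that it offers.
- The arm moves only by the tool jog_arm, never from a script. Its argument "increments" is a list of rows, each an object with "offset": the shift along the tool's x, y, z in mm, a list of three; "rotation": the turn, a rotation vector about the tool's x, y, z in rad, a list of three; "hand": the closure, from -1 (fully open) to 1 (shut). A call has 1 to 5 rows; each row is the pose to reach, as a shift and turn from the pose commanded when the call began, along the tool's axes at that moment; what a row does not reach only later rows make up. A row lasts 1/8 s, in which the tool goes at most 62.5 mm and 10.7 degrees, less where a joint would pass 70% of its speed; a pose out of reach is approached as far as the arm can. A call with a gripper value outside its range is refused whole. The fingers move at their own pace and stop on an object; "grip_force" is the grip in N (left out, the last holds). Time passes only in rows, so rows that repeat a pose let the fingers close. It gives the time, the measured TCP pose, the force, the opening and the grip force at its end, in the units of the state.
- arm.sense(): the state, without advancing time (a new reading comes with each control period).
- arm.capture(name): name is "scene" or "top" or "wrist"; returns a dict with "pixels" (420x560x3 uint8, red, green, blue), "K" (3x3 intrinsics, pixels), "D" ([k1, k2, p1, p2, k3] as OpenCV has them; the pictures are not rectified), "extrinsics" (4x4, takes a point from camera to world coordinates). Camera axes: x right, y down, z forward; pixel columns grow to the right and rows downward; lengths in m; the calibration is good to about 2 mm. A picture is of the moment at which its call begins. There is no depth.
- arm.close_job(): hands the job in; it is judged then, once.
The state is a dict: "time": time; "joints": joint angles; "dq": joint speeds; "tau": joint torques, N m; "tool_pos": TCP position; "tool_rot": TCP orientation; "wrist_force": force on the tool from outside, world axes, zero at the start; "torque": the same for the moment, N m; "grip_width": finger opening in m; "grasp_force": force on a finger pad.
Only numpy, scipy, OpenCV 4.12 (cv2) and the standard library are available. Lean on these libraries where they do the work, as an engineer would, in place of code of your own. Each camera call takes 0.05 s, during which the arm holds its last target. There are 200 camera calls.

### The job

One of the two green tins holds the steel clipper blades, the other only light plastic combs, and closed they look alike. Lift each tin clear of the bench in turn to feel which is the heavier, then stand the heavy one in the wooden rack by pressing it through the jaws of the spring clip until it bears firmly on the back plate, without ramming it. Leave the light tin standing upright on the bench away from the rack, handle the tins gently, and do not disturb the bowl, the tub or the brush.

Things in the scene. Friction and masses are not known exactly. Their poses are not given: they have to be found in the camera images.
- tin_a: one of two alike closed round tins, green with a steel lid, 60 mm diameter, 100 mm tall, round all the way up and rigid (the lid stays on); the origin is the centre of its underside, z up. Its weight is not marked: one tin is full of steel blades, the other holds a few plastic combs; the two differ by 2.5 N or more, and which is which changes
- tin_b: the other tin, alike in every way but weight; origin at the centre of its underside, z up
- bench: the beech bench, its top is the work surface at height 0
- rack: beech clip rack screwed to the bench: an upright rail 190 mm long, 58 mm high, 18 mm thick, with one spring-steel tool clip in the middle of its front. Origin: on the bench, under the axis of a tin that is fully home in the clip. x points along the push, from the open mouth to the rail; y is along the rail; z up. The rail's front face is at x = 33 mm; two small feet reach behind it to x = 106 mm
- clip_seat (a point): the rack's origin: where the centre of the tin's underside is when the tin is fully home. The tin stands on the bench itself, there is no step
- clip_mouth (a point): on the bench 55 mm in front of the seat (rack x = -55 mm): a tin standing here does not yet touch the clip
- back_plate: steel plate of the clip on the rail, 36 mm wide, 14 mm high, its middle 47 mm above the bench, its face at rack x = 30 mm: a tin fully home bears on it. It has the rack's origin and axes. It is rigid: a firm press home is 10 to 20 N for a moment, more than 30 N counts as ramming
- jaw_left: left (+y) spring arm of the clip, 12 mm high (41 to 53 mm above the bench), pivoted at the rail; its curled lip stands 16 mm in front of the tin's axis and narrows the mouth to 50 mm. The lips touch the tin about 32 mm before home; pushing the tin through takes about 5 to 9 N, greatest near half way, and falls off over the last 15 mm; the clip then holds the tin but does not draw it home by itself
- jaw_right: right (-y) spring arm, the mirror image
- bowl: terracotta bowl, 124 mm across, 55 mm high, loose; leave alone. Origin at the centre of its underside
- tub: white plastic tub with a blue lid, 108 x 138 mm, 87 mm high, loose; leave alone. Origin at the centre of its underside
- brush: red plastic grooming brush lying bristles down, 175 mm long, 52 mm wide, 27 mm high, loose; leave alone. Origin on the bench near its middle, head towards +x
Things that resemble listed ones, but are neither listed nor needed, are in the scene too. What is shaped like the tin_b but orange or pink is not meant. There is more than one size of the rack; the one meant has the size given above.

How it is judged:
By the outcome, as a careful person would: the job done as asked, in the order asked, and still so for the second after the job is handed in, with the robot touching nothing.
It also fails if it takes over 70 s, if anything falls off the work surface, if the arm or the gripper's body presses on something with over 40 N, if the wrist force passes 120 N, or if a joint passes its speed limit or range.

## Working session

There is one attempt and no reset: what is moved stays moved. The work goes in short steps, Python scripts to look and compute and a tool call to move; the robot and the scene stay as the last step left them, time stands still between calls to the robot, and variables do not carry over. Pictures are saved under pics/ and viewed, at most 10 in all, crops included, and the job is handed in when it is done.

Besides the shell and the picture viewer there is one more tool, called after ">>>" as name(argument=value, ...) on one line, values as JSON. jog_arm: Moves the arm, as the interface text tells. Its arguments: {"type":"object","properties":{"increments":{"type":"array","items":{"type":"object","properties":{"offset":{"type":"array","items":{"type":"number"}},"rotation":{"type":"array","items":{"type":"number"}},"hand":{"type":"number"}}}},"grip_force":{"type":"number"}},"required":["increments"]}

```bash
mkdir -p pics
python3 - <<'E'
from cell import arm
import cv2,numpy as np
for n in ("scene","top"):
    c=arm.capture(n); cv2.imwrite(f"pics/{n}0.png",c["pixels"][:,:,::-1]); np.savez(f"{n}0.npz",**c)
    print(n,c["extrinsics"].round(3).tolist(),c["K"].round(1).tolist(),c["D"])
s=arm.sense();print(s)
E
```

```text
scene [[-0.4, 0.723, -0.563, 1.254], [0.916, 0.311, -0.252, 0.303], [-0.007, -0.617, -0.787, 1.029], [0.0, 0.0, 0.0, 1.0]] [[535.0, 0.0, 284.8], [0.0, 535.0, 215.1], [0.0, 0.0, 1.0]] [-0.19758132  0.          0.          0.          0.        ]
top [[-0.015, -0.992, 0.123, 0.417], [-1.0, 0.015, 0.001, -0.031], [-0.003, -0.123, -0.992, 1.217], [0.0, 0.0, 0.0, 1.0]] [[536.4, 0.0, 281.3], [0.0, 536.4, 211.3], [0.0, 0.0, 1.0]] [-0.15451009  0.          0.          0.          0.        ]
{'time': 0.1, 'joints': array([63.98701748, 23.59935501, -0.72787659, 91.4974386 ,  0.32072516,
       64.99064298, -4.70834883]), 'dq': array([-0.02537939, -0.09994114,  0.00695028, -0.1265008 , -0.0307649 ,
       -0.0247173 ,  0.0938435 ]), 'tau': array([ 3.55749318e-03, -5.89092743e+01,  6.44221958e-01, -2.91708630e+01,
       -5.37534035e-02,  1.44773367e-02,  1.77689083e-05]), 'tool_pos': array([ 0.23510719, -0.57890295,  0.40386334]), 'tool_rot': array([-1.79914818e+02,  6.07286581e-03,  2.21076729e+01]), 'wrist_force': array([-0.49842182,  0.4454794 , -0.10535495]), 'torque': array([-0.05478717,  0.01374406, -0.03278339]), 'grasp_force': 0.0, 'grip_width': 0.08797009341202307}
```

View pics/scene0.png

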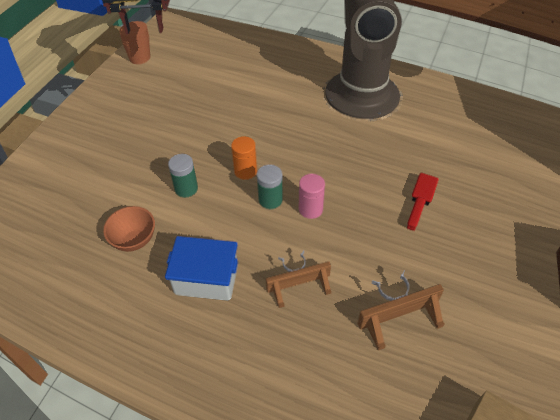

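View pics/top0.png

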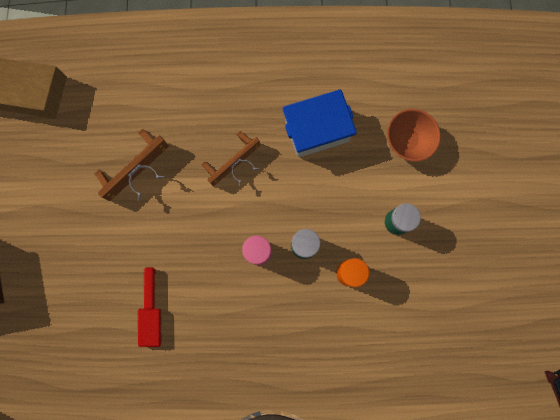

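The top view shows the green tins' lids at about (305,243) and (403,219). The two racks are at (132,168), the larger one, and (233,160). The pink and orange decoys stand near the middle tin. Next I measure the tins and racks.

```bash
cat > h.py <<'E'
import cv2,numpy as np
def ray(c,px):
    px=np.array(px,float).reshape(-1,1,2)
    n=cv2.undistortPoints(px,c["K"],c["D"])[:,0]
    E=c["extrinsics"]; d=np.c_[n,np.ones(len(n))]@E[:3,:3].T
    return E[:3,3],d
def onz(c,px,z):
    o,d=ray(c,px); return o+d*((z-o[2])/d[:,2])[:,None]
def proj(c,P):
    E=np.linalg.inv(c["extrinsics"]); r,_=cv2.Rodrigues(E[:3,:3])
    return cv2.projectPoints(np.array(P,float).reshape(-1,3),r,E[:3,3],c["K"],c["D"])[0][:,0]
def blobs(m,amin=80):
    n,l,s,ce=cv2.connectedComponentsWithStats(m.astype(np.uint8))
    return [(l==i,s[i],ce[i]) for i in range(1,n) if s[i][4]>amin]
E
python3 - <<'E'
from h import *
for n in("top","scene"):
    c=dict(np.load(n+"0.npz")); im=c["pixels"]; hsv=cv2.cvtColor(im,cv2.COLOR_RGB2HSV)
    H,S,V=[hsv[...,i].astype(int) for i in range(3)]
    lid=(S<45)&(V>95)
    for m,s,ce in blobs(lid):
        if s[4]<1500 : print(n,"lid",s,ce.round(1),onz(c,ce,.1)[0].round(4))
    g=(H>60)&(H<95)&(S>90)&(V<140)
    for m,s,ce in blobs(g): print(n,"green",s,ce.round(1))
    brown=(H<14)&(S>120)&(V>50)&(V<170)
    for m,s,ce in blobs(brown,150): 
        if s[4]<3000: 
            r=cv2.minAreaRect(np.argwhere(m)[:,::-1].astype(np.float32)); print(n,"brown",s,r,)
c=dict(np.load("top0.npz"))
im=c["pixels"][:,:,::-1]
a=cv2.resize(im[120:220,85:285],None,fx=4,fy=4,interpolation=cv2.INTER_CUBIC); cv2.imwrite("pics/racks.png",a)
for p,q in (([102,196],[163,141]),([211,184],[257,141])):
    w=onz(c,[p,q],.058); print(w.round(3).tolist(),np.linalg.norm(w[0]-w[1]))
E
```

```text
top lid [  0   7  57  13 379] [19.2 13.4] [1.0365 0.5836 0.1   ]
top lid [392 204  28  27 613] [405.7 217. ] [ 0.5387 -0.2924  0.1   ]
top lid [292 229  28  28 622] [305.4 242.8] [ 0.4881 -0.0792  0.1   ]
top green [385 210  20  24 158] [391.  224.2]
top brown [ 387  108   54   54 2001] ((413.5, 134.5), (53.0, 53.0), 90.0)
top brown [  95  129   74   72 1199] ((128.01486206054688, 163.39060974121094), (31.827585220336914, 84.31034088134766), 46.397178649902344)
top brown [202 131  57  55 695] ((229.70391845703125, 155.5935516357422), (24.88724136352539, 64.65428161621094), 49.843997955322266)
top brown [336 257  34  31 154] ((352.7911071777344, 272.6404113769531), (29.6282901763916, 33.352516174316406), 65.55604553222656)
top brown [ 137  267   25   81 1331] ((149.0, 307.0), (80.0, 24.0), 90.0)
top brown [544 370  16  37 151] ((555.9014892578125, 386.5033264160156), (38.18694305419922, 10.471203804016113), 66.25050354003906)
scene lid [355   5  42  37 288] [376.4  20.9] [-0.2582 -0.0413  0.1   ]
scene lid [344  76  45  16 163] [369.7  87.2] [0.0843 0.0417 0.1   ]
scene lid [ 38  89  
[... 925 characters left out ...]
19), 12.804266929626465)
scene brown [ 103  206   52   46 1307] ((128.4117889404297, 227.85296630859375), (49.2347297668457, 46.566837310791016), 14.03624439239502)
scene brown [ 266  262   65   46 1067] ((300.58551025390625, 284.9248962402344), (31.81165885925293, 67.03352355957031), 75.25643920898438)
scene brown [ 358  285   86   65 1786] ((404.10003662109375, 318.3000183105469), (42.37451934814453, 91.07359313964844), 71.56504821777344)
scene brown [  0 338  47  47 744] ((21.750015258789062, 359.2500305175781), (60.81118392944336, 16.263456344604492), 45.0)
[[0.601, 0.369, 0.058], [0.723, 0.233, 0.058]] 0.18316592613116062
[[0.623, 0.124, 0.058], [0.718, 0.022, 0.058]] 0.1396045724067187
```

View pics/racks.png

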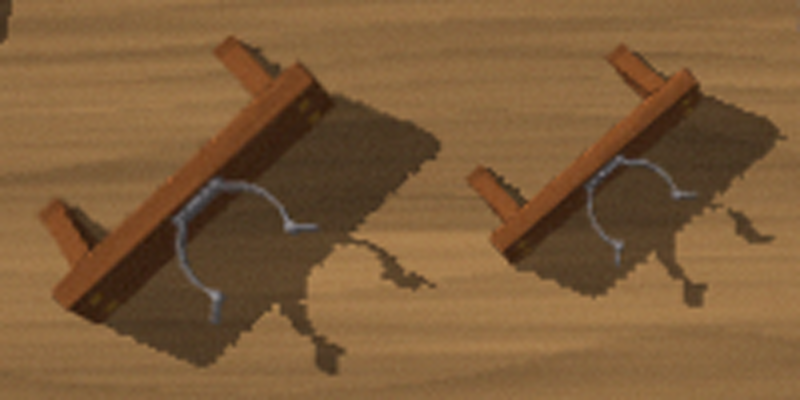

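The larger rack (left, about 190 mm) is the right one, with its mouth facing lower right. Its rail-top corners are at crop (53,297), (75,311), (297,62) and (318,80), and its lips at (290,226) and (217,296).

Run:
```python
from h import *
c=dict(np.load("top0.npz"))
f=lambda L:(np.array(L,float)+.5)/4-.5+[85,120]
w=onz(c,f([[53,297],[75,311],[318,80],[297,62]]),.058)[:,:2]; print(w.round(4).tolist())
l=onz(c,f([[290,226],[217,296]]),.047)[:,:2]; print("lips",l.round(4).tolist(),np.linalg.norm(l[0]-l[1]))
y=(w[1]-w[2])+(w[0]-w[3]); y/=np.linalg.norm(y); x=np.array([y[1],-y[0]])
if x@(w[0]-w[1])<0:x=-x
print("len",np.linalg.norm(w[1]-w[2]),np.linalg.norm(w[0]-w[3]),"thick",(w[0]-w[1])@x,(w[3]-w[2])@x,"xang",np.degrees(np.arctan2(x[1],x[0])))
seat=w.mean(0)-x*.042; print("seat rail",seat, "seat lips",l.mean(0)+x*.016)
ly=l[0]-l[1]; print("lip perp ang",np.degrees(np.arctan2(ly[1],ly[0]))%180-90)
for n,p in(("pink",(256.5,250)),("orange",(353,272.5))): print(n,onz(c,p,.1)[0])
```

```text
[[0.6056, 0.3788], [0.5975, 0.3658], [0.7259, 0.2301], [0.7366, 0.2423]]
lips [[0.6451, 0.2469], [0.6062, 0.2878]] 0.05644387700791393
len 0.18683504666939624 0.18918584054702503 thick 0.014847455573547667 0.016181708360859977 xang 43.618980607707606
seat rail [0.63601115 0.27526984] seat lips [0.63725371 0.27838653]
lip perp ang 43.586427780399106
pink [0.47456005 0.02296405 0.1       ]
orange [ 0.42452339 -0.17698582  0.1       ]
```

```bash
cat > go.py <<'E'
# python3 go.py x y z yaw : offset in tool axes (mm) and rotation vector (rad) from here
import sys,numpy as np
from cell import arm
from scipy.spatial.transform import Rotation as R
s=arm.sense(); T=R.from_euler("xyz",s["tool_rot"],degrees=True)
x=list(map(float,sys.argv[1:]))
G=R.from_euler("xyz",[180,0,x[3]],degrees=True)
print("off",(T.inv().apply(np.array(x[:3])-s["tool_pos"])*1000).round(1),"rot",(T.inv()*G).as_rotvec().round(3))
print("t",s["time"],s["tool_pos"].round(4),s["tool_rot"].round(2),"F",s["wrist_force"].round(2),"M",s["torque"].round(2),"w",round(s["grip_width"],4),"g",s["grasp_force"],"j7",s["joints"].round(0))
E
python3 go.py .535 -.295 .36 133.6
```

```text
off [ 384.7 -150.1   44. ] rot [-1.000e-03 -1.000e-03 -1.946e+00]
t 0.1 [ 0.2351 -0.5789  0.4039] [-1.7991e+02  1.0000e-02  2.2110e+01] F [-0.5   0.45 -0.11] M [-0.05  0.01 -0.03] w 0.088 g 0.0 j7 [64. 24. -1. 91.  0. 65. -5.]
```

>>> jog_arm(increments=[{"offset":[40,-15,5],"rotation":[0,0,-0.18],"hand":-1},{"offset":[90,-35,10],"rotation":[0,0,-0.36],"hand":-1},{"offset":[140,-55,16],"rotation":[0,0,-0.54],"hand":-1},{"offset":[190,-74,22],"rotation":[0,0,-0.72],"hand":-1},{"offset":[240,-94,28],"rotation":[0,0,-0.9],"hand":-1}], grip_force=25)

```text
time: 0.72
tool_pos: [0.4231, -0.4004, 0.3763]
tool_rot: [-180.0, -0.0, 74.0]
wrist_force: [-0.6, 0.3, 0.9]
grip_width: 0.0879
grasp_force: 0.0
```

```bash
python3 go.py .535 -.295 .36 133.6
```

```text
off [132.1  78.5  16.2] rot [-0.   -0.   -1.04]
t 0.725 [ 0.4231 -0.4004  0.3763] [-179.98   -0.     74.  ] F [-0.58  0.26  0.87] M [-0.05 -0.08  0.  ] w 0.0879 g 0.0 j7 [ 51.  22. -16.  99.   7.  60.  17.]
```

>>> jog_arm(increments=[{"offset":[27,16,3],"rotation":[0,0,-0.17],"hand":-1},{"offset":[54,32,6],"rotation":[0,0,-0.35],"hand":-1},{"offset":[80,48,10],"rotation":[0,0,-0.52],"hand":-1},{"offset":[106,63,13],"rotation":[0,0,-0.7],"hand":-1},{"offset":[132,78,16],"rotation":[0,0,-0.87],"hand":-1}])

```text
time: 1.35
tool_pos: [0.5346, -0.2962, 0.3601]
tool_rot: [-180.0, -0.0, 123.8]
wrist_force: [-0.0, -0.9, -0.2]
grip_width: 0.0876
grasp_force: 0.0
```

>>> jog_arm(increments=[{"offset":[0,0,0],"rotation":[0,0,-0.17],"hand":-1},{"offset":[0,0,0],"rotation":[0,0,-0.17],"hand":-1}])

```text
time: 1.6
tool_pos: [0.5341, -0.2968, 0.36]
tool_rot: [-180.0, -0.1, 133.2]
wrist_force: [0.5, -0.3, -0.1]
grip_width: 0.0878
grasp_force: 0.0
```

```bash
python3 go.py .5387 -.2924 .245 133.6
python3 - <<'E'
from h import *
from cell import arm
c=arm.capture("wrist"); cv2.imwrite("pics/w1.png",c["pixels"][:,:,::-1]); np.savez("w1.npz",**c); print(c["extrinsics"].round(3).tolist())
print(proj(c,[[.5387,-.2924,.1],[.5387,-.2924,0]]))
E
```

```text
off [-1.00e-01  6.40e+00  1.15e+02] rot [-0.    -0.001 -0.007]
t 1.6 [ 0.5341 -0.2968  0.36  ] [-1.8000e+02 -7.0000e-02  1.3321e+02] F [ 0.51 -0.31 -0.14] M [-0.06 -0.11  0.01] w 0.0878 g 0.0 j7 [ 46.  28. -30.  95.  15.  62.  55.]
[[0.729, 0.661, 0.18, 0.485], [0.685, -0.703, -0.191, -0.245], [-0.0, 0.262, -0.965, 0.34], [0.0, 0.0, 0.0, 1.0]]
[[294.45562811 215.97350834]
 [292.28852859 192.13682266]]
```

View pics/w1.png

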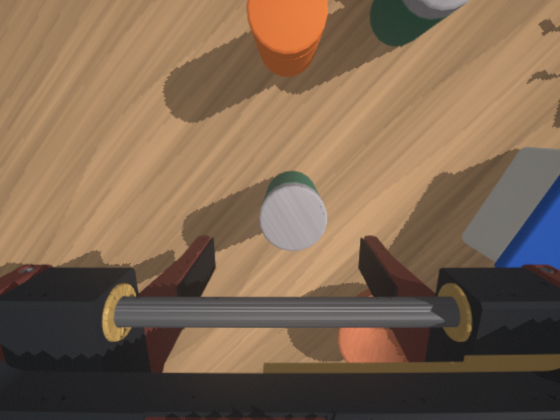

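The wrist view shows the tin lid centred at about (293,216), against a predicted (294,216), so the estimates hold. I descend and grip.

>>> jog_arm(increments=[{"offset":[0,6,30],"rotation":[0,0,0],"hand":-1},{"offset":[0,6,65],"rotation":[0,0,0],"hand":-1},{"offset":[0,6,95],"rotation":[0,0,0],"hand":-1},{"offset":[0,6,110],"rotation":[0,0,0],"hand":-1},{"offset":[0,6,114],"rotation":[0,0,0],"hand":-1}])

```text
time: 2.28
tool_pos: [0.5383, -0.293, 0.2461]
tool_rot: [-180.0, -0.1, 133.1]
wrist_force: [-0.3, 0.3, -0.1]
grip_width: 0.0878
grasp_force: 0.0
```

>>> jog_arm(increments=[{"offset":[0,0,0],"rotation":[0,0,0],"hand":-0.2},{"offset":[0,0,0],"rotation":[0,0,0],"hand":0.3},{"offset":[0,0,0],"rotation":[0,0,0],"hand":1},{"offset":[0,0,0],"rotation":[0,0,0],"hand":1},{"offset":[0,0,0],"rotation":[0,0,0],"hand":1}], grip_force=25)

```text
time: 2.9
tool_pos: [0.5386, -0.2931, 0.2474]
tool_rot: [180.0, 0.1, 133.2]
wrist_force: [-2.7, -0.8, 5.7]
grip_width: 0.0597
grasp_force: 25.0
```

>>> jog_arm(increments=[{"offset":[0,0,-4],"rotation":[0,0,0],"hand":1},{"offset":[0,0,-15],"rotation":[0,0,0],"hand":1},{"offset":[0,0,-28],"rotation":[0,0,0],"hand":1},{"offset":[0,0,-38],"rotation":[0,0,0],"hand":1},{"offset":[0,0,-40],"rotation":[0,0,0],"hand":1}])

```text
time: 3.52
tool_pos: [0.5388, -0.2929, 0.2879]
tool_rot: [180.0, 0.1, 133.3]
wrist_force: [0.2, 0.3, -5.8]
grip_width: 0.0596
grasp_force: 25.0
```

>>> jog_arm(increments=[{"offset":[0,0,0],"rotation":[0,0,0],"hand":1},{"offset":[0,0,0],"rotation":[0,0,0],"hand":1},{"offset":[0,0,0],"rotation":[0,0,0],"hand":1},{"offset":[0,0,0],"rotation":[0,0,0],"hand":1}])

```text
time: 4.03
tool_pos: [0.5385, -0.2928, 0.2864]
tool_rot: [-180.0, -0.0, 133.3]
wrist_force: [0.1, -0.3, -5.6]
grip_width: 0.06
grasp_force: 25.0
```

```bash
python3 go.py .5387 -.2924 .246 133.6
python3 - <<'E'
from cell import arm
import numpy as np
f=[]
for i in range(5): f.append(arm.sense()["wrist_force"]); arm.capture("wrist")
print(np.array(f).round(2))
E
```

```text
off [ 0.1  0.4 40.4] rot [-0.    -0.    -0.006]
t 4.025 [ 0.5385 -0.2928  0.2864] [-1.7999e+02 -2.0000e-02  1.3326e+02] F [ 0.08 -0.29 -5.64] M [ 0.03 -0.09 -0.  ] w 0.06 g 24.979113936424255 j7 [ 45.  32. -29.  98.  19.  54.  52.]
[[ 0.08 -0.29 -5.64]
 [-0.24  0.84 -4.91]
 [ 0.47  0.07 -4.8 ]
 [ 0.42 -0.82 -6.03]
 [ 0.64 -0.16 -5.41]]
```

Tin 1 weighs about 5.4 N. I set it back down.

>>> jog_arm(increments=[{"offset":[0,0,14],"rotation":[0,0,0],"hand":1},{"offset":[0,0,28],"rotation":[0,0,0],"hand":1},{"offset":[0,0,35],"rotation":[0,0,0],"hand":1},{"offset":[0,0,38],"rotation":[0,0,0],"hand":1},{"offset":[0,0,39],"rotation":[0,0,0],"hand":1}])

```text
time: 4.9
tool_pos: [0.5386, -0.2928, 0.2476]
tool_rot: [180.0, 0.0, 133.3]
wrist_force: [-0.0, -0.5, -4.7]
grip_width: 0.0597
grasp_force: 25.0
```

>>> jog_arm(increments=[{"offset":[0,0,0.5],"rotation":[0,0,0],"hand":1},{"offset":[0,0,1],"rotation":[0,0,0],"hand":1},{"offset":[0,0,1],"rotation":[0,0,0],"hand":1}])

```text
time: 5.28
tool_pos: [0.5387, -0.2928, 0.2475]
tool_rot: [180.0, 0.1, 133.3]
wrist_force: [-1.4, 0.4, 1.7]
grip_width: 0.0599
grasp_force: 25.0
```

Contact at z = 0.2475. I release, rise and move above tin 2.

>>> jog_arm(increments=[{"offset":[0,0,0],"rotation":[0,0,0],"hand":0.2},{"offset":[0,0,0],"rotation":[0,0,0],"hand":-0.4},{"offset":[0,0,0],"rotation":[0,0,0],"hand":-1},{"offset":[0,0,0],"rotation":[0,0,0],"hand":-1}])

```text
time: 5.78
tool_pos: [0.5386, -0.2928, 0.2466]
tool_rot: [180.0, 0.0, 133.3]
wrist_force: [-0.2, 0.5, 0.9]
grip_width: 0.0781
grasp_force: 0.0
```

>>> jog_arm(increments=[{"offset":[0,0,-15],"rotation":[0,0,0],"hand":-1},{"offset":[0,0,-50],"rotation":[0,0,0],"hand":-1},{"offset":[0,0,-90],"rotation":[0,0,0],"hand":-1},{"offset":[0,0,-113],"rotation":[0,0,0],"hand":-1},{"offset":[0,0,-115],"rotation":[0,0,0],"hand":-1}])

```text
time: 6.4
tool_pos: [0.539, -0.2928, 0.3644]
tool_rot: [179.9, 0.2, 133.3]
wrist_force: [-0.5, 0.3, 0.2]
grip_width: 0.0879
grasp_force: 0.0
```

```bash
python3 go.py .4881 -.0792 .36 133.6
```

```text
off [190.4 109.3   3.7] rot [ 0.001  0.004 -0.006]
t 6.4 [ 0.539  -0.2928  0.3644] [179.93   0.24 133.26] F [-0.47  0.33  0.16] M [-0.03 -0.12 -0.  ] w 0.0879 g 0.0 j7 [ 46.  28. -30.  94.  15.  62.  54.]
```

>>> jog_arm(increments=[{"offset":[30,17,0],"rotation":[0,0,0],"hand":-1},{"offset":[80,46,0],"rotation":[0,0,0],"hand":-1},{"offset":[130,75,1],"rotation":[0,0,0],"hand":-1},{"offset":[175,101,1],"rotation":[0,0,0],"hand":-1},{"offset":[190,109,1],"rotation":[0,0,-0.006],"hand":-1}])

```text
time: 7.02
tool_pos: [0.4867, -0.0766, 0.3603]
tool_rot: [-180.0, -0.1, 133.9]
wrist_force: [1.3, 0.5, 0.4]
grip_width: 0.0878
grasp_force: 0.0
```

```bash
python3 - <<'E'
from h import *
from cell import arm
arm.capture("wrist");arm.capture("wrist")
c=arm.capture("wrist"); cv2.imwrite("pics/w2.png",c["pixels"][:,:,::-1])
print(proj(c,[[.4881,-.0792,.1]]))
E
python3 go.py .4881 -.0792 .2465 133.6
```

```text
[[287.10619607 217.07971166]]
off [  0.3   1.  113.9] rot [-0.001  0.     0.001]
t 7.175 [ 0.4877 -0.08    0.3604] [-179.96    0.    133.65] F [ 0.98 -0.93  0.22] M [-0.01 -0.16 -0.04] w 0.0881 g 0.0 j7 [ 34.  17. -36. 110.  12.  56.  36.]
```

View pics/w2.png

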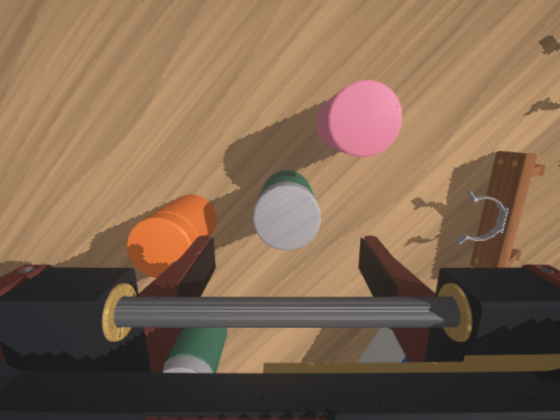

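The wrist view shows the second tin's lid at (287,216), as predicted, and the orange decoy clear of the left finger. I descend, grip and lift.

>>> jog_arm(increments=[{"offset":[0,1,30],"rotation":[0,0,0],"hand":-1},{"offset":[0,1,65],"rotation":[0,0,0],"hand":-1},{"offset":[0,1,95],"rotation":[0,0,0],"hand":-1},{"offset":[0,1,110],"rotation":[0,0,0],"hand":-1},{"offset":[0,1,114],"rotation":[0,0,0],"hand":-1}])

```text
time: 7.8
tool_pos: [0.4885, -0.08, 0.2458]
tool_rot: [-179.9, -0.1, 133.5]
wrist_force: [0.1, 0.4, 0.5]
grip_width: 0.0879
grasp_force: 0.0
```

>>> jog_arm(increments=[{"offset":[0,0,0],"rotation":[0,0,0],"hand":-0.2},{"offset":[0,0,0],"rotation":[0,0,0],"hand":0.3},{"offset":[0,0,0],"rotation":[0,0,0],"hand":1},{"offset":[0,0,0],"rotation":[0,0,0],"hand":1},{"offset":[0,0,0],"rotation":[0,0,0],"hand":1}], grip_force=25)

```text
time: 8.43
tool_pos: [0.4887, -0.0791, 0.2473]
tool_rot: [180.0, 0.1, 133.6]
wrist_force: [-2.0, -1.0, 4.9]
grip_width: 0.0597
grasp_force: 25.0
```

>>> jog_arm(increments=[{"offset":[0,0,-4],"rotation":[0,0,0],"hand":1},{"offset":[0,0,-15],"rotation":[0,0,0],"hand":1},{"offset":[0,0,-28],"rotation":[0,0,0],"hand":1},{"offset":[0,0,-38],"rotation":[0,0,0],"hand":1},{"offset":[0,0,-40],"rotation":[0,0,0],"hand":1}])

```text
time: 9.05
tool_pos: [0.4886, -0.0791, 0.2877]
tool_rot: [180.0, 0.1, 133.6]
wrist_force: [0.4, 0.4, -1.1]
grip_width: 0.0596
grasp_force: 25.0
```

>>> jog_arm(increments=[{"offset":[0,0,0],"rotation":[0,0,0],"hand":1},{"offset":[0,0,0],"rotation":[0,0,0],"hand":1},{"offset":[0,0,0],"rotation":[0,0,0],"hand":1},{"offset":[0,0,0],"rotation":[0,0,0],"hand":1}])

```text
time: 9.55
tool_pos: [0.4884, -0.079, 0.2864]
tool_rot: [-180.0, -0.0, 133.6]
wrist_force: [-0.7, 0.4, -0.8]
grip_width: 0.0594
grasp_force: 25.0
```

```bash
python3 go.py .5387 -.2924 .246 133.6
python3 - <<'E'
from cell import arm
import numpy as np
f=[]
for i in range(5): f.append(arm.sense()["wrist_force"]); arm.capture("wrist")
print(np.array(f).round(2))
E
```

```text
off [-189.2 -110.7   40.4] rot [-0. -0.  0.]
t 9.55 [ 0.4884 -0.079   0.2864] [-1.7999e+02 -2.0000e-02  1.3361e+02] F [-0.72  0.36 -0.77] M [ 0.   -0.09  0.01] w 0.0594 g 24.978889524936676 j7 [ 31.  23. -34. 115.  18.  47.  31.]
[[-0.72  0.36 -0.77]
 [-1.53 -0.69 -1.06]
 [-0.57 -0.58 -1.  ]
 [-0.63 -0.15 -2.16]
 [ 0.34 -0.95 -1.78]]
```

Tin 2 weighs about 1.4 N, so tin 1 is the heavy one. I put tin 2 down and go back for tin 1.

>>> jog_arm(increments=[{"offset":[0,0,14],"rotation":[0,0,0],"hand":1},{"offset":[0,0,28],"rotation":[0,0,0],"hand":1},{"offset":[0,0,35],"rotation":[0,0,0],"hand":1},{"offset":[0,0,38],"rotation":[0,0,0],"hand":1},{"offset":[0,0,39],"rotation":[0,0,0],"hand":1}])

```text
time: 10.42
tool_pos: [0.4885, -0.0789, 0.2475]
tool_rot: [180.0, -0.0, 133.6]
wrist_force: [0.2, -0.2, -0.9]
grip_width: 0.0598
grasp_force: 25.0
```

>>> jog_arm(increments=[{"offset":[0,0,0.5],"rotation":[0,0,0],"hand":1},{"offset":[0,0,0.8],"rotation":[0,0,0],"hand":1},{"offset":[0,0,0.8],"rotation":[0,0,0],"hand":1}])

```text
time: 10.8
tool_pos: [0.4885, -0.079, 0.2473]
tool_rot: [180.0, 0.0, 133.6]
wrist_force: [-1.5, -0.4, 3.3]
grip_width: 0.0597
grasp_force: 25.0
```

>>> jog_arm(increments=[{"offset":[0,0,0],"rotation":[0,0,0],"hand":0.2},{"offset":[0,0,0],"rotation":[0,0,0],"hand":-0.4},{"offset":[0,0,0],"rotation":[0,0,0],"hand":-1},{"offset":[0,0,0],"rotation":[0,0,0],"hand":-1}])

```text
time: 11.3
tool_pos: [0.4884, -0.0791, 0.2467]
tool_rot: [-180.0, -0.0, 133.6]
wrist_force: [0.2, 0.7, 0.2]
grip_width: 0.0783
grasp_force: 0.0
```

>>> jog_arm(increments=[{"offset":[0,0,-15],"rotation":[0,0,0],"hand":-1},{"offset":[0,0,-50],"rotation":[0,0,0],"hand":-1},{"offset":[0,0,-90],"rotation":[0,0,0],"hand":-1},{"offset":[0,0,-113],"rotation":[0,0,0],"hand":-1},{"offset":[0,0,-115],"rotation":[0,0,0],"hand":-1}])

```text
time: 11.92
tool_pos: [0.4888, -0.0789, 0.3642]
tool_rot: [179.9, 0.2, 133.6]
wrist_force: [0.8, -0.4, 0.5]
grip_width: 0.0878
grasp_force: 0.0
```

```bash
python3 go.py .5387 -.2927 .36 133.6
```

```text
off [-189.2 -111.3    4.6] rot [ 0.002  0.004 -0.   ]
t 11.925 [ 0.4888 -0.0789  0.3642] [179.88   0.2  133.6 ] F [ 0.83 -0.43  0.53] M [ 0.01 -0.13  0.03] w 0.0878 g 0.0 j7 [ 34.  17. -37. 110.  12.  56.  35.]
```

>>> jog_arm(increments=[{"offset":[-30,-17,0],"rotation":[0,0,0],"hand":-1},{"offset":[-80,-47,0],"rotation":[0,0,0],"hand":-1},{"offset":[-130,-76,1],"rotation":[0,0,0],"hand":-1},{"offset":[-175,-103,1],"rotation":[0,0,0],"hand":-1},{"offset":[-189,-111,1],"rotation":[0,0,0],"hand":-1}])

```text
time: 12.55
tool_pos: [0.5377, -0.2962, 0.3593]
tool_rot: [-179.9, -0.1, 133.3]
wrist_force: [-0.3, -0.3, -0.8]
grip_width: 0.0881
grasp_force: 0.0
```

>>> jog_arm(increments=[{"offset":[0,0,0],"rotation":[0,0,0],"hand":-1},{"offset":[0,0,0],"rotation":[0,0,0],"hand":-1}])

```text
time: 12.8
tool_pos: [0.5385, -0.2903, 0.3607]
tool_rot: [180.0, -0.1, 133.7]
wrist_force: [-0.1, 0.0, -0.3]
grip_width: 0.0878
grasp_force: 0.0
```

```bash
python3 go.py .5387 -.2927 .247 133.6
```

```text
off [ -2.   -1.6 113.7] rot [ 0.001 -0.001  0.003]
t 12.8 [ 0.5385 -0.2903  0.3607] [ 1.7997e+02 -6.0000e-02  1.3375e+02] F [-0.05  0.02 -0.28] M [-0.01 -0.11 -0.02] w 0.0878 g 0.0 j7 [ 46.  28. -31.  95.  16.  62.  54.]
```

>>> jog_arm(increments=[{"offset":[0,-0.5,30],"rotation":[0,0,0],"hand":-1},{"offset":[0,-0.5,65],"rotation":[0,0,0],"hand":-1},{"offset":[0,-0.5,95],"rotation":[0,0,0],"hand":-1},{"offset":[0,-0.5,109],"rotation":[0,0,0],"hand":-1},{"offset":[0,-0.5,113],"rotation":[0,0,0],"hand":-1}])

```text
time: 13.42
tool_pos: [0.5382, -0.2917, 0.2478]
tool_rot: [180.0, -0.0, 133.7]
wrist_force: [0.9, -0.2, 0.6]
grip_width: 0.0878
grasp_force: 0.0
```

>>> jog_arm(increments=[{"offset":[0,0,0],"rotation":[0,0,0],"hand":-0.2},{"offset":[0,0,0],"rotation":[0,0,0],"hand":0.3},{"offset":[0,0,0],"rotation":[0,0,0],"hand":1},{"offset":[0,0,0],"rotation":[0,0,0],"hand":1},{"offset":[0,0,0],"rotation":[0,0,0],"hand":1}], grip_force=30)

```text
time: 14.05
tool_pos: [0.5382, -0.293, 0.2486]
tool_rot: [180.0, 0.1, 133.6]
wrist_force: [-1.6, -0.5, 6.5]
grip_width: 0.0595
grasp_force: 30.0
```

>>> jog_arm(increments=[{"offset":[0,0,-4],"rotation":[0,0,0],"hand":1},{"offset":[0,0,-25],"rotation":[0,0,0],"hand":1},{"offset":[0,0,-65],"rotation":[0,0,0],"hand":1},{"offset":[0,0,-105],"rotation":[0,0,0],"hand":1},{"offset":[0,0,-125],"rotation":[0,0,0],"hand":1}])

```text
time: 14.68
tool_pos: [0.538, -0.2927, 0.3744]
tool_rot: [180.0, 0.1, 133.6]
wrist_force: [0.2, -0.5, -5.6]
grip_width: 0.0597
grasp_force: 30.0
```

```bash
python3 go.py .5916 .2343 .375 133.6
```

```text
off [344.6 402.3  -0.7] rot [0.    0.001 0.   ]
t 14.675 [ 0.538  -0.2927  0.3744] [1.7998e+02 5.0000e-02 1.3361e+02] F [ 0.23 -0.47 -5.55] M [ 0.02 -0.14  0.01] w 0.0597 g 29.999201595783234 j7 [ 46.  27. -31.  94.  15.  63.  55.]
```

>>> jog_arm(increments=[{"offset":[10,12,0],"rotation":[0,0,0],"hand":1},{"offset":[34,40,0],"rotation":[0,0,0],"hand":1},{"offset":[66,77,0],"rotation":[0,0,0],"hand":1},{"offset":[100,117,0],"rotation":[0,0,0],"hand":1},{"offset":[134,157,0],"rotation":[0,0,0],"hand":1}])

```text
time: 15.3
tool_pos: [0.5584, -0.0848, 0.3709]
tool_rot: [-179.9, -0.2, 133.6]
wrist_force: [1.0, 0.1, -5.6]
grip_width: 0.0594
grasp_force: 30.0
```

>>> jog_arm(increments=[{"offset":[34,40,0],"rotation":[0,0,0],"hand":1},{"offset":[68,80,0],"rotation":[0,0,0],"hand":1},{"offset":[102,119,0],"rotation":[0,0,0],"hand":1},{"offset":[136,159,0],"rotation":[0,0,0],"hand":1},{"offset":[170,198,0],"rotation":[0,0,0],"hand":1}])

```text
time: 15.92
tool_pos: [0.5842, 0.1746, 0.3707]
tool_rot: [-179.9, -0.1, 133.7]
wrist_force: [1.3, -0.0, -4.6]
grip_width: 0.0595
grasp_force: 30.0
```

>>> jog_arm(increments=[{"offset":[22,26,0],"rotation":[0,0,0],"hand":1},{"offset":[35,41,0],"rotation":[0,0,0],"hand":1},{"offset":[40,47,0],"rotation":[0,0,0],"hand":1},{"offset":[40,47,0],"rotation":[0,0,0],"hand":1},{"offset":[40,47,0],"rotation":[0,0,0],"hand":1}])

```text
time: 16.55
tool_pos: [0.5922, 0.2318, 0.3726]
tool_rot: [-179.9, 0.0, 133.5]
wrist_force: [-0.1, -0.4, -4.7]
grip_width: 0.0596
grasp_force: 30.0
```

```bash
python3 go.py .5916 .2343 .2495 133.6;python3 - <<'E'
from h import *
from cell import arm
c=arm.capture("wrist"); cv2.imwrite("pics/w3.png",c["pixels"][:,:,::-1]); np.savez("w3.npz",**c)
s=np.array([.6365,.277]);a=np.radians(43.6);X=np.array([np.cos(a),np.sin(a)]);Y=np.array([-X[1],X[0]])
for p in((-.016,.025,.047),(-.016,-.025,.047),(.033,.095,.058),(.033,-.095,.058)): print(p,proj(c,[*(s+p[0]*X+p[1]*Y),p[2]]).round(0))
E
```

```text
off [  2.3   1.4 123.1] rot [-0.001  0.001 -0.002]
t 16.55 [0.5922 0.2318 0.3726] [-1.7994e+02  4.0000e-02  1.3348e+02] F [-0.14 -0.37 -4.67] M [-0.03 -0.06  0.  ] w 0.0596 g 29.999015629291534 j7 [ -1.  31. -37.  90.  20.  66.   2.]
(-0.016, 0.025, 0.047) [[332. 173.]]
(-0.016, -0.025, 0.047) [[330. 218.]]
(0.033, 0.095, 0.058) [[387. 103.]]
(0.033, -0.095, 0.058) [[372. 280.]]
```

View pics/w3.png

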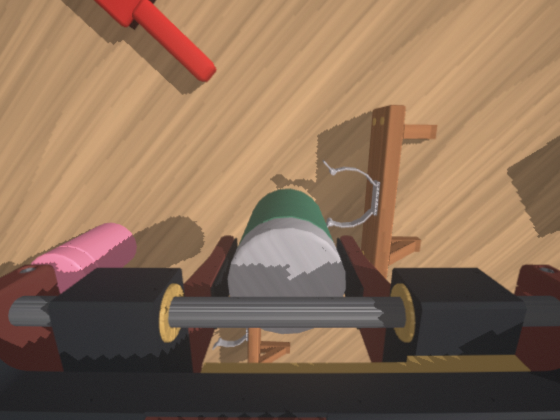

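The wrist view shows the lips at about (333,172) and (332,221), within 1 mm or so of prediction. I descend in front of the mouth.

>>> jog_arm(increments=[{"offset":[1,0,25],"rotation":[0,0,0],"hand":1},{"offset":[1,0,60],"rotation":[0,0,0],"hand":1},{"offset":[1,0,95],"rotation":[0,0,0],"hand":1},{"offset":[1,0,115],"rotation":[0,0,0],"hand":1},{"offset":[1,0,122],"rotation":[0,0,0],"hand":1}])

```text
time: 17.23
tool_pos: [0.5912, 0.2335, 0.25]
tool_rot: [-179.9, -0.0, 133.6]
wrist_force: [-0.6, -0.0, -5.2]
grip_width: 0.0595
grasp_force: 30.0
```

>>> jog_arm(increments=[{"offset":[0,0,0],"rotation":[0,0,0],"hand":1},{"offset":[0,0,0],"rotation":[0,0,0],"hand":1}])

```text
time: 17.48
tool_pos: [0.5916, 0.2346, 0.2522]
tool_rot: [179.9, 0.0, 133.6]
wrist_force: [0.4, 0.4, -4.4]
grip_width: 0.0598
grasp_force: 30.0
```

```bash
python3 go.py .6365 .277 .249 133.6
```

```text
off [-0.2 61.8  3.3] rot [ 0.002  0.001 -0.   ]
t 17.475 [0.5916 0.2346 0.2522] [1.7988e+02 4.0000e-02 1.3359e+02] F [ 0.39  0.39 -4.43] M [-0.02 -0.16 -0.02] w 0.0598 g 29.99912202358246 j7 [ -3.  38. -33.  96.  25.  53.  -2.]
```

>>> jog_arm(increments=[{"offset":[0,5,1],"rotation":[0,0,0],"hand":1},{"offset":[0,12,2],"rotation":[0,0,0],"hand":1},{"offset":[0,19,2.3],"rotation":[0,0,0],"hand":1},{"offset":[0,25,2.3],"rotation":[0,0,0],"hand":1},{"offset":[0,28,2.3],"rotation":[0,0,0],"hand":1}])

```text
time: 18.1
tool_pos: [0.6112, 0.2535, 0.2487]
tool_rot: [-179.9, 0.0, 133.6]
wrist_force: [-6.5, -5.5, 5.1]
grip_width: 0.0599
grasp_force: 30.0
```

>>> jog_arm(increments=[{"offset":[0,2,0],"rotation":[0,0,0],"hand":1},{"offset":[0,4,0],"rotation":[0,0,0],"hand":1},{"offset":[0,6,0],"rotation":[0,0,0],"hand":1},{"offset":[0,8,0],"rotation":[0,0,0],"hand":1},{"offset":[0,10,0],"rotation":[0,0,0],"hand":1}])

```text
time: 18.73
tool_pos: [0.6172, 0.2594, 0.2488]
tool_rot: [-179.6, 0.0, 133.6]
wrist_force: [-10.4, -7.0, 8.6]
grip_width: 0.0593
grasp_force: 30.0
```

```bash
python3 go.py .6365 .277 .249 133.6
```

```text
off [-0.6 26.1 -0.4] rot [-0.007  0.    -0.   ]
t 18.725 [0.6172 0.2594 0.2488] [-179.62    0.    133.58] F [-10.45  -7.04   8.6 ] M [-1.85  2.43 -0.14] w 0.0593 g 30.005555748939514 j7 [ -5.  41. -33.  91.  25.  56.  -3.]
```

Bench pressure is adding friction, so I ease up 1 mm and keep pushing slowly.

>>> jog_arm(increments=[{"offset":[0,0,-0.7],"rotation":[0,0,0],"hand":1},{"offset":[0,1.5,-1],"rotation":[0,0,0],"hand":1},{"offset":[0,3.5,-1],"rotation":[0,0,0],"hand":1},{"offset":[0,5.5,-1],"rotation":[0,0,0],"hand":1},{"offset":[0,7.5,-1],"rotation":[0,0,0],"hand":1}])

```text
time: 19.35
tool_pos: [0.6229, 0.2647, 0.2488]
tool_rot: [-179.7, -0.0, 133.6]
wrist_force: [-6.5, -4.2, 0.1]
grip_width: 0.0594
grasp_force: 30.0
```

```bash
python3 go.py .6365 .277 .249 133.6
```

```text
off [-0.4 18.3 -0.3] rot [-0.006 -0.    -0.   ]
t 19.35 [0.6229 0.2647 0.2488] [-1.7967e+02 -3.0000e-02  1.3358e+02] F [-6.49 -4.15  0.1 ] M [-1.14  1.51 -0.05] w 0.0594 g 30.00092089176178 j7 [ -6.  42. -33.  90.  25.  57.  -3.]
```

Push is 7.7 N along x, as expected.

>>> jog_arm(increments=[{"offset":[0,2,0],"rotation":[0,0,0],"hand":1},{"offset":[0,4,0],"rotation":[0,0,0],"hand":1},{"offset":[0,6,0],"rotation":[0,0,0],"hand":1},{"offset":[0,8,0],"rotation":[0,0,0],"hand":1},{"offset":[0,10,0],"rotation":[0,0,0],"hand":1}])

```text
time: 19.98
tool_pos: [0.631, 0.2726, 0.249]
tool_rot: [-179.9, -0.0, 133.6]
wrist_force: [-2.2, 0.5, -6.0]
grip_width: 0.0598
grasp_force: 30.0
```

```bash
python3 go.py .6365 .277 .249 133.6
```

```text
off [-0.6  7.  -0. ] rot [-0.001 -0.001  0.   ]
t 19.975 [0.631  0.2726 0.249 ] [-1.7993e+02 -4.0000e-02  1.3361e+02] F [-2.24  0.46 -6.03] M [-0.09  0.52 -0.01] w 0.0598 g 29.99918282032013 j7 [ -7.  42. -33.  88.  26.  57.  -3.]
```

>>> jog_arm(increments=[{"offset":[0,1,0.2],"rotation":[0,0,0],"hand":1},{"offset":[0,2,0.4],"rotation":[0,0,0],"hand":1},{"offset":[0,3,0.4],"rotation":[0,0,0],"hand":1},{"offset":[0,4,0.4],"rotation":[0,0,0],"hand":1}])

```text
time: 20.48
tool_pos: [0.6343, 0.2756, 0.2493]
tool_rot: [180.0, -0.0, 133.6]
wrist_force: [-1.1, 0.8, -4.5]
grip_width: 0.0598
grasp_force: 30.0
```

```bash
python3 go.py .6365 .277 .249 133.6
```

```text
off [-0.5  2.5  0.3] rot [ 0.001 -0.     0.   ]
t 20.475 [0.6343 0.2756 0.2493] [ 1.7996e+02 -1.0000e-02  1.3361e+02] F [-1.11  0.76 -4.49] M [ 0.22  0.28 -0.06] w 0.0598 g 29.999126493930817 j7 [ -7.  43. -33.  88.  26.  57.  -3.]
```

>>> jog_arm(increments=[{"offset":[0,0.5,0.2],"rotation":[0,0,0],"hand":1},{"offset":[0,1,0.4],"rotation":[0,0,0],"hand":1},{"offset":[0,1.5,0.4],"rotation":[0,0,0],"hand":1}])

```text
time: 20.85
tool_pos: [0.6354, 0.2764, 0.2489]
tool_rot: [180.0, 0.0, 133.6]
wrist_force: [-1.6, 0.4, -4.9]
grip_width: 0.0596
grasp_force: 30.0
```

>>> jog_arm(increments=[{"offset":[0,0.5,0],"rotation":[0,0,0],"hand":1},{"offset":[0,1,0],"rotation":[0,0,0],"hand":1}])

```text
time: 21.1
tool_pos: [0.636, 0.2772, 0.2488]
tool_rot: [180.0, -0.0, 133.6]
wrist_force: [-2.7, 1.6, -5.4]
grip_width: 0.0599
grasp_force: 30.0
```

>>> jog_arm(increments=[{"offset":[0.3,0.5,0.2],"rotation":[0,0,0],"hand":1},{"offset":[0.6,1,0.4],"rotation":[0,0,0],"hand":1}])

```text
time: 21.35
tool_pos: [0.6363, 0.2782, 0.2487]
tool_rot: [-180.0, 0.0, 133.6]
wrist_force: [-3.8, 0.6, 0.2]
grip_width: 0.0599
grasp_force: 30.0
```

>>> jog_arm(increments=[{"offset":[0.2,0.5,0],"rotation":[0,0,0],"hand":1},{"offset":[0.4,1,0],"rotation":[0,0,0],"hand":1}])

```text
time: 21.6
tool_pos: [0.6366, 0.2786, 0.2487]
tool_rot: [-179.9, 0.0, 133.6]
wrist_force: [-6.7, -2.7, 3.5]
grip_width: 0.0597
grasp_force: 30.0
```

>>> jog_arm(increments=[{"offset":[0,0.5,-0.3],"rotation":[0,0,0],"hand":1},{"offset":[0,1,-0.3],"rotation":[0,0,0],"hand":1}])

```text
time: 21.85
tool_pos: [0.637, 0.2789, 0.2487]
tool_rot: [-179.8, 0.0, 133.6]
wrist_force: [-9.2, -3.4, 4.0]
grip_width: 0.06
grasp_force: 30.0
```

>>> jog_arm(increments=[{"offset":[0,0.5,0],"rotation":[0,0,0],"hand":1},{"offset":[0,0.7,0],"rotation":[0,0,0],"hand":1}])

```text
time: 22.1
tool_pos: [0.6372, 0.2791, 0.2487]
tool_rot: [-179.7, 0.0, 133.6]
wrist_force: [-10.4, -6.1, 6.1]
grip_width: 0.0598
grasp_force: 30.0
```

>>> jog_arm(increments=[{"offset":[0,0.6,-0.3],"rotation":[0,0,0],"hand":1},{"offset":[0,1.2,-0.4],"rotation":[0,0,0],"hand":1}])

```text
time: 22.35
tool_pos: [0.6376, 0.2794, 0.2488]
tool_rot: [-179.6, 0.0, 133.6]
wrist_force: [-12.6, -7.1, 6.1]
grip_width: 0.0599
grasp_force: 30.0
```

>>> jog_arm(increments=[{"offset":[0,0.5,-0.1],"rotation":[0,0,0],"hand":1},{"offset":[0,0.5,-0.1],"rotation":[0,0,0],"hand":1}])

```text
time: 22.6
tool_pos: [0.6378, 0.2796, 0.2488]
tool_rot: [-179.5, 0.0, 133.6]
wrist_force: [-13.3, -8.1, 7.4]
grip_width: 0.0598
grasp_force: 30.0
```

>>> jog_arm(increments=[{"offset":[0,0.5,-0.5],"rotation":[0,0,0],"hand":1},{"offset":[0,1,-0.7],"rotation":[0,0,0],"hand":1},{"offset":[0,1,-0.7],"rotation":[0,0,0],"hand":1}])

```text
time: 22.98
tool_pos: [0.6381, 0.2798, 0.2489]
tool_rot: [-179.4, 0.0, 133.6]
wrist_force: [-14.6, -8.5, 6.1]
grip_width: 0.0594
grasp_force: 30.0
```

```bash
python3 go.py .6365 .277 .249 133.6
```

```text
off [-0.9 -3.1 -0.1] rot [-0.01   0.    -0.001]
t 22.975 [0.6381 0.2798 0.2489] [-1.7943e+02  2.0000e-02  1.3356e+02] F [-14.6   -8.55   6.14] M [-1.97  3.19 -0.09] w 0.0594 g 30.00103622674942 j7 [ -7.  43. -32.  86.  26.  58.  -3.]
```

>>> jog_arm(increments=[{"offset":[0,0.4,-0.5],"rotation":[0,0,0],"hand":1},{"offset":[0,0.8,-1.0],"rotation":[0,0,0],"hand":1},{"offset":[0,0.8,-1.0],"rotation":[0,0,0],"hand":1}])

```text
time: 23.35
tool_pos: [0.6384, 0.28, 0.249]
tool_rot: [-179.3, -0.0, 133.6]
wrist_force: [-14.0, -7.7, 1.4]
grip_width: 0.0596
grasp_force: 30.0
```

```bash
python3 go.py .6365 .277 .249 133.6
```

```text
off [-0.8 -3.4  0. ] rot [-0.012 -0.    -0.001]
t 23.35 [0.6384 0.28   0.249 ] [-179.33   -0.    133.55] F [-14.    -7.73   1.38] M [-1.91  3.23 -0.1 ] w 0.0596 g 30.00128209590912 j7 [ -7.  43. -32.  86.  26.  59.  -3.]
```

>>> jog_arm(increments=[{"offset":[0,-0.6,0],"rotation":[-0.004,0,0],"hand":1},{"offset":[0,-1.2,0],"rotation":[-0.008,0,0],"hand":1},{"offset":[0,-1.7,0],"rotation":[-0.012,0,0],"hand":1},{"offset":[0,-1.7,0],"rotation":[-0.012,0,0],"hand":1}])

```text
time: 23.85
tool_pos: [0.6368, 0.2786, 0.2488]
tool_rot: [-179.9, -0.0, 133.6]
wrist_force: [-15.3, -10.0, 2.2]
grip_width: 0.06
grasp_force: 30.0
```

```bash
python3 go.py .6365 .277 .249 133.6
```

```text
off [-0.9 -1.3 -0.2] rot [-0.001 -0.    -0.001]
t 23.85 [0.6368 0.2786 0.2488] [-1.7995e+02 -1.0000e-02  1.3355e+02] F [-15.3   -9.96   2.23] M [-2.34  3.63 -0.11] w 0.06 g 30.006895065307617 j7 [ -7.  43. -32.  87.  26.  58.  -3.]
```

The tin is upright and pressed at about 18 N. I unload slightly before releasing.

>>> jog_arm(increments=[{"offset":[0,-1,0],"rotation":[0,0,0],"hand":1},{"offset":[0,-2,0],"rotation":[0,0,0],"hand":1},{"offset":[0,-3,0],"rotation":[0,0,0],"hand":1}])

```text
time: 24.22
tool_pos: [0.6359, 0.2777, 0.2488]
tool_rot: [179.7, -0.0, 133.6]
wrist_force: [-6.2, -3.1, -6.4]
grip_width: 0.0598
grasp_force: 30.0
```

```bash
python3 go.py .6365 .277 .249 133.6
```

```text
off [-0.9 -0.  -0.2] rot [ 0.005 -0.    -0.   ]
t 24.225 [0.6359 0.2777 0.2488] [ 1.7973e+02 -2.0000e-02  1.3358e+02] F [-6.22 -3.1  -6.44] M [-0.73  1.47 -0.  ] w 0.0598 g 30.00059723854065 j7 [ -7.  43. -32.  87.  26.  57.  -3.]
```

>>> jog_arm(increments=[{"offset":[0,0.4,0.5],"rotation":[0.003,0,0],"hand":1},{"offset":[0,0.6,1],"rotation":[0.004,0,0],"hand":1}])

```text
time: 24.48
tool_pos: [0.6364, 0.2783, 0.2487]
tool_rot: [179.9, 0.0, 133.6]
wrist_force: [-10.5, -6.2, 3.5]
grip_width: 0.0594
grasp_force: 30.0
```

>>> jog_arm(increments=[{"offset":[0,0,0],"rotation":[0,0,0],"hand":0.3},{"offset":[0,0,0],"rotation":[0,0,0],"hand":0},{"offset":[0,0,0],"rotation":[0,0,0],"hand":-0.5},{"offset":[0,0,0],"rotation":[0,0,0],"hand":-1},{"offset":[0,0,0],"rotation":[0,0,0],"hand":-1}])

```text
time: 25.1
tool_pos: [0.6384, 0.2799, 0.2506]
tool_rot: [179.4, 0.1, 133.6]
wrist_force: [-0.2, 0.4, 0.1]
grip_width: 0.0824
grasp_force: 0.0
```

```bash
python3 go.py .6365 .277 .36 133.6
```

```text
off [  -0.9   -2.3 -109.5] rot [ 0.01   0.001 -0.   ]
t 25.1 [0.6384 0.2799 0.2506] [1.7941e+02 6.0000e-02 1.3358e+02] F [-0.23  0.39  0.12] M [-0.01 -0.14  0.04] w 0.0824 g 0.0 j7 [ -7.  43. -33.  87.  26.  57.  -3.]
```

>>> jog_arm(increments=[{"offset":[-1,-2,0],"rotation":[0.01,0,0],"hand":-1},{"offset":[-1,-2,-15],"rotation":[0.01,0,0],"hand":-1},{"offset":[-1,-2,-50],"rotation":[0.01,0,0],"hand":-1},{"offset":[-1,-2,-90],"rotation":[0.01,0,0],"hand":-1},{"offset":[-1,-2,-130],"rotation":[0.01,0,0],"hand":-1}])

```text
time: 25.72
tool_pos: [0.636, 0.2771, 0.3823]
tool_rot: [-180.0, 0.0, 133.6]
wrist_force: [0.6, 0.0, -0.1]
grip_width: 0.088
grasp_force: 0.0
```

>>> jog_arm(increments=[{"offset":[0,-50,-10],"rotation":[0,0,0],"hand":-1},{"offset":[0,-100,-20],"rotation":[0,0,0],"hand":-1},{"offset":[0,-140,-20],"rotation":[0,0,0],"hand":-1},{"offset":[0,-150,-20],"rotation":[0,0,0],"hand":-1},{"offset":[0,-150,-20],"rotation":[0,0,0],"hand":-1}])

```text
time: 26.35
tool_pos: [0.5277, 0.1736, 0.4012]
tool_rot: [-180.0, 0.1, 133.6]
wrist_force: [0.5, 0.3, 0.0]
grip_width: 0.0879
grasp_force: 0.0
```

Run:
```python
from h import *
from cell import arm
t=arm.capture("top")
hsv=cv2.cvtColor(t["pixels"],cv2.COLOR_RGB2HSV).astype(int)
for m,s,ce in blobs((hsv[...,1]<45)&(hsv[...,2]>95)):
    if 300<s[4]<1000: print(s,ce.round(1),onz(t,ce,.1)[0].round(4))
s=arm.capture("scene")
a=t["pixels"][110:230,80:280]; b=s["pixels"][150:350,250:450]
out=np.hstack([cv2.resize(a,(667,400))[:,:400],cv2.resize(b,(400,400),interpolation=cv2.INTER_CUBIC)])
cv2.imwrite("pics/end.png",out[:,:,::-1])
```

```text
[128   0  62  10 468] [156.3   4.2] [1.0364 0.2488 0.1   ]
[258   0  63   6 302] [286.9   2.2] [ 1.0317 -0.0497  0.1   ]
[  0   4  57  16 431] [21.1 12.8] [1.0377 0.5786 0.1   ]
[293 229  27  28 522] [307.2 242.2] [ 0.4892 -0.083   0.1   ]
```

View pics/end.png

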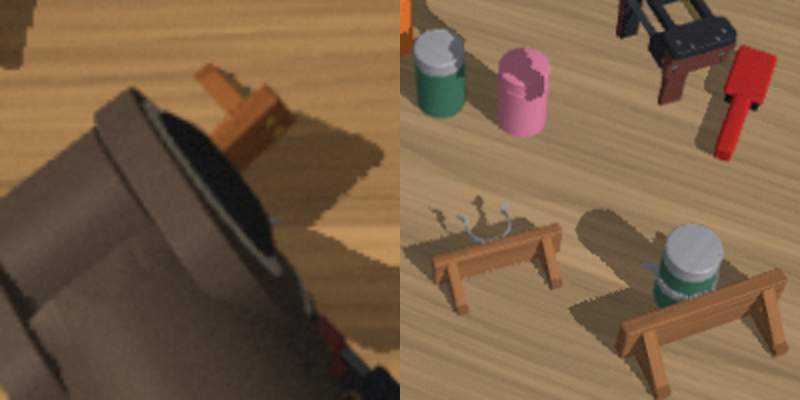

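The scene crop shows the heavy tin upright in the clip of the large rack at crop (690,265). The light tin stands on the bench, and the gripper is clear. The tin was still being pushed against the plate with about 12 N at release, so I hand in.

```bash
python3 -c "
from cell import arm
print(arm.close_job())"
```

```text
the job is handed in; nothing more can be done
None
```

The heavy tin (about 5.4 N, against 1.4 N for the light one) is in the large rack's clip, pressed home at about 18 N by the wrist sensor. The light tin is upright on the bench where it started, and I handed the job in at about 26 s.

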